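# Tally the last blue colony and switch off the plate light box

### The arm

A 6-joint arm with a two-finger parallel gripper is mounted at the origin on the work surface. World frame = base frame: x ahead of the robot, y to its left, z up, the work surface at z = 0. Lengths are in m, angles in degrees, forces in N, time in s.
With the tool pointing down it reaches from about 0.3 to 0.875 m from the base axis. Payload 6.4 kg.
Tool frame: the origin (TCP) lies midway between the tips of the shut fingers; the grasp point (between the pads) lies 19 mm behind it; z points along the fingers, y is the line along which they close (so a half turn about z gives the same grasp; the last joint's range is limited). The gripper opens to 88 mm and grips with 3 to 60 N. Pads are 18 mm wide; open, the fingers measure 123 mm over their backs; the gripper's body (75 mm by 187 mm) begins 45 mm behind the grasp point.
Start: joints at [-79.716, 10.359, 92.074, -0, 77.567, -11.82], TCP at [0.216, -0.533, 0.239] pointing down, gripper open.
Joint ranges: [-171.53, 171.53], [-51.25, 118.39], [17.06, 147.69], [-65.23, 245.23], [0, 150.52], [-178.68, 178.68]. Speed limits (degrees/s): [147.25, 147.25, 172.46, 180, 180, 180].

### API

Orientations are given as a 3x3 rotation matrix whose columns are the frame's x, y, z axes.
In Python, from bench import robot gives the robot as it stands. The module is installed in compiled form; this text tells all that it offers.
- The arm moves only by the tool send_rows, never from a script. Its argument "motion" is a list of rows, each a list of 5 numbers: the shift along the tool's x, y, z each as a share of 0.2 m, from -1 to 1, then the turn about the tool's z as a share of 60 degrees, from -1 to 1, then the closure in counts, from 0 (fully open) to 255 (shut). In form: [[x, y, z, spin, hand], ...]. A call has exactly 10 rows; each row is the pose to reach, as a shift and turn from the pose commanded when the call began, along the tool's axes at that moment; what a row does not reach only later rows make up. A row lasts 1/8 s, in which the tool goes at most 62.5 mm and 10.7 degrees, less where a joint would pass 70% of its speed; a pose out of reach is approached as far as the arm can. A call with a number of a shift or a turn outside -1 to 1 is refused whole. A call with a gripper value outside its range is refused whole. The fingers move at their own pace and stop on an object; "force" is the grip in N (left out, the last holds). Time passes only in rows, so rows that repeat a pose let the fingers close, or fill a call up. It gives the time, the measured TCP pose, the force, the opening and the grip force at its end, in the units of the state.
- robot.sense(): the state, without advancing time (a new reading comes with each control period).
- robot.capture(name): name is "side" or "top" or "wrist"; returns the picture (400x640x3 uint8, red, green, blue); there is no depth.
- robot.camera_info(name): a dict with "fx", "fy", "cx", "cy" (pixels), "origin" and "orientation" of the camera in the world. Camera axes: x right, y down, z forward; pixel columns grow to the right and rows downward; lengths in m; the calibration is good to about 2 mm. A picture is of the moment at which its call begins: read the wrist's pose just before it. camera_info takes no time and is no camera call; for the wrist camera it gives the pose at the moment of the call.
- robot.hand_in(): hands the job in; it is judged then, once.
The state is a dict: "t": time; "qpos": joint angles; "qvel": joint speeds; "joint_torque": joint torques, N m; "tool_pos": TCP position; "tcp_rot": TCP orientation; "force": force on the tool from outside, world axes, zero at the start; "torque": the same for the moment, N m; "gripper_width": opening from 0.0 (shut) to 1.0 (fully open); "grip_force": force on a finger pad.
Only numpy, scipy, OpenCV 4.12 (cv2) and the standard library are available. Lean on these libraries where they do the work, as an engineer would, in place of code of your own. Each camera call takes 0.05 s, during which the arm holds its last target. There are 200 camera calls.

### The job

The last colony on the lit agar plate is a blue one: gently press the white key of the blue tally counter well down with the fingertips and let it come back up, leaving the counter lying where it is. Then switch off the light box by gently pushing down the white-dotted end of its red rocker as far as it goes, and draw the hand away. Pick nothing up, press no other counter, and leave the plate, the other counters and everything else on the bench where they are.

Things in the scene. Friction and masses are not known exactly. Their poses are not given: they have to be found in the camera images.
- rocker (a joint): Hinge of the red rocker switch of the light box, rad: 0 = on (dotted end up, as found within 0.05), 0.36 = off (dotted end fully down, a hard stop). Stays wherever it is left; about 2 N down on the dotted end turns it.
- rocker_dot_end (a point): White dot on top of the rocker's robot-side (box -x) wing: the end to push down for off. The rocker, 50 (along box x) x 24 mm, is a shallow V of two 25 mm wings; the dot is 20 mm from the V's middle, 5 mm from the tip. While on, this wing slopes up 0.36 rad to its tip, the dot about 19 mm above the box's top face; it sinks about 7 mm, to the stop at off, where the wing is level.
- light_box: White light box, fixed, 240 (x) x 220 (y) x 70 mm high; origin under its centre, x away from the robot, y left. On top: lit round stage (124 mm across, centre x +30 mm); on a grey strip along the robot side (x -86) the red rocker (y +50) and a black dimmer knob (y -60, 14 mm high). Magnifier: post at x +98, y +88, lens (60 mm radius, 205 mm above the bench) swung out at x +113, y +185.
- plate: Clear round agar plate, 93 mm across, 16 mm high, with a few blue, red and white colonies, lying loose on the lit stage; origin at the centre of its underside. To be left alone.
- tally_blue: Blue electronic hand tally counter lying loose, face up on the bench, 50 (x) x 44 (y) x 18 mm, about 70 g; origin at the centre of its underside, z up. A grey display lies towards its +x, one round white key towards its -x (at x -9 mm).
- blue_key (a joint): Travel of the blue counter's key, m: 0 up, 0.005 fully down; spring return (1 N to start, growing to 8 N at the bottom; it counts beyond 3 mm).
- tally_red: Red tally counter, otherwise the same as the blue one. To be left alone.
- red_key (a joint): Travel of the red counter's key, m, as for the blue one.
- tally_yellow: Yellow tally counter, otherwise the same as the blue one. To be left alone.
- yellow_key (a joint): Travel of the yellow counter's key, m, as for the blue one.
- tally_green: Green tally counter, otherwise the same as the blue one. To be left alone.
- green_key (a joint): Travel of the green counter's key, m, as for the blue one.
- blue_key_top (a point): Centre of the top face of the blue counter's white round key, 21 mm across; 25 mm above the bench while up. It is pressed straight down.
- marker: Marker pen lying on the bench, white with a blue cap, 130 mm long, 13 mm thick, along its x; origin under its centre. To be left alone.
- stack_right: Loose stack of five agar plates, 93 mm across, 80 mm high, on the right; origin under its centre. To be left alone.
- stack_left: Loose stack of three agar plates, 93 mm across, 48 mm high, on the left; origin under its centre. To be left alone.
- tube_rack: Orange tube rack with capped tubes, fixed, 200 (x) x 100 (y) mm, 114 mm high with the caps; origin under its centre. To be left alone.
There are look-alikes about, which are no part of the job. Of the things that look like the tally_blue, take the one that is nearest to the robot's base at the start.

How it is judged (in metres and radians):
On the way, in this order (a step that is already met when the one before it is completed fails the run):
1. the fingers press the blue counter's key well down, past its counting point (value of joint blue_key above 0.003 m and contact force between the fingers and tally_blue above 0.5 N), for 0.05 s.
2. the blue key is let back up and the fingers are off the counter, before the rocker is thrown (value of joint blue_key below 0.001 m and contact force between the fingers and tally_blue below 0.05 N and value of joint rocker below 0.18 rad), for 0.1 s.
3. the fingers push the rocker's dotted end down to off (value of joint rocker above 0.3 rad and contact force between the fingers and light_box above 0.2 N), for 0.05 s.
At the end, for the whole second after the job is handed in: The blue key has been pressed (at least 3 of 5 mm) and is up again, then the rocker has been pushed to off (beyond 0.30 of 0.36 rad) and stays there; the blue counter lies flat within 15 mm of where it was, the other counters, plate, marker and stacks within 8 mm, all keys up (value of joint rocker above 0.3 rad and distance of tally_blue from where it was at the start of the episode below 0.015 m and angle between tally_blue's own z axis and vertical below 0.1 rad and linear speed of tally_blue below 0.01 m/s and value of joint each of blue_key, red_key, yellow_key, green_key below 0.001 m and distance of each of tally_red, tally_yellow, tally_green, plate, marker, stack_right, stack_left from where it was at the start of the episode below 0.008 m); the robot touches nothing.
It fails at once if the key of another counter is pressed (more than 1.5 mm) (value of joint any of red_key, yellow_key, green_key above 0.0015 m).
It fails at once if the blue counter is lifted (6 mm), tipped or shoved (15 mm) (height (world z) of tally_blue above 0.006 m or angle between tally_blue's own z axis and vertical above 0.2 rad or distance of tally_blue from where it was at the start of the episode above 0.015 m).
It fails at once if another counter, the plate, the marker or a stack is moved by more than 8 mm (distance of any of tally_red, tally_yellow, tally_green, plate, marker, stack_right, stack_left from where it was at the start of the episode above 0.008 m).
It fails at once if the blue counter is pressed with over 25 N, or the light box with over 35 N (contact force between the fingers and tally_blue above 25 N or contact force between any of the fingers, the arm and light_box above 35 N).
It fails at once if the tube rack or the plate is pushed on (over 3 N) (contact force between any of the fingers, the arm and tube_rack above 3 N or contact force between any of the fingers, the arm and plate above 3 N).
It also fails if it takes over 54 s, if anything falls off the work surface, if the arm or the gripper's body presses on something with over 40 N, if the wrist force passes 120 N, or if a joint passes its speed limit or range.

## Working session

There is one attempt and no reset: what is moved stays moved. The work goes in short steps, Python scripts to look and compute and a tool call to move; the robot and the scene stay as the last step left them, time stands still between calls to the robot, and variables do not carry over. Pictures are saved under pics/ and viewed, at most 10 in all, crops included, and the job is handed in when it is done.

Besides the shell and the picture viewer there is one more tool, called after "Emit:" in YAML: its name, and indented under it one key for each argument. send_rows: Moves the arm, as the interface text tells. Shift numbers are shares of 0.2 m and turn numbers shares of 60 degrees, none past 1 either way. Its arguments: {"type":"object","properties":{"motion":{"type":"array","items":{"type":"array","items":{"type":"number"}}},"force":{"type":"number"}},"required":["motion"]}

```bash
mkdir -p pics
cat > h.py <<'E'
import numpy as np, cv2
from bench import robot
def save(n,f):
    i=robot.camera_info(n); im=robot.capture(n); cv2.imwrite('pics/'+f,im[:,:,::-1]); return i,im
def ray(i,u,v,z):
    R=np.array(i['orientation']);d=R@np.array([(u-i['cx'])/i['fx'],(v-i['cy'])/i['fy'],1.]);o=np.array(i['origin'])
    return o+d*(z-o[2])/d[2]
E
python3 - <<'E'
from h import *
s=robot.sense();print(s['t'],s['tool_pos'],s['tcp_rot'],s['gripper_width'],s['force'])
for n in('top','side'):
    i,_=save(n,n+'0.png');print(n,i)
E
```

```text
0.0 [ 0.21629705 -0.53219647  0.23784538] [[ 9.26490259e-01  3.76318596e-01 -3.37488473e-04]
 [ 3.76318610e-01 -9.26488783e-01  1.68485728e-03]
 [ 3.21363840e-04 -1.68800705e-03 -9.99998524e-01]] 1.000556037699193 [ 0.01554907  0.34191447 -0.40472566]
top {'fx': 431.21549971888163, 'fy': 431.21549971888163, 'cx': 317.8675314041296, 'cy': 198.73864043660703, 'origin': array([ 0.378968  , -0.05122543,  1.51556971]), 'orientation': array([[-0.0181638 , -0.98974946,  0.14165483],
       [-0.99976758,  0.01962501,  0.00892494],
       [-0.01161344, -0.14145979, -0.98987588]])}
side {'fx': 459.3767434309804, 'fy': 459.3767434309804, 'cx': 315.82696541150614, 'cy': 201.05804508087292, 'origin': array([0.4286819 , 1.01036375, 1.39977939]), 'orientation': array([[-0.98937485, -0.12211967,  0.07889359],
       [-0.14467087,  0.77314597, -0.61750761],
       [ 0.01441357, -0.6223601 , -0.78259833]])}
```

View pics/top0.png

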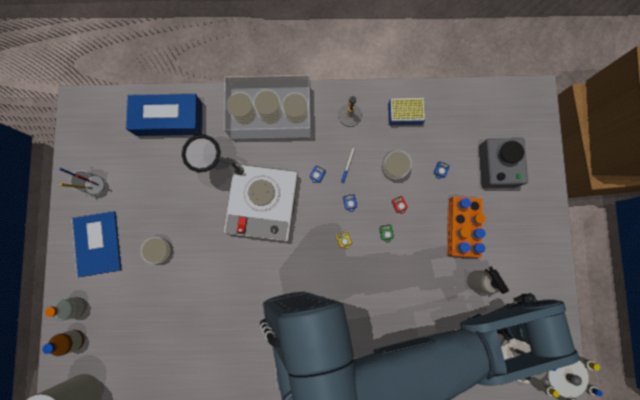

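The top view shows three blue counters, at (317,174), (350,202) and (442,170). The red one is at (400,204), yellow at (344,240), green at (387,233), and the rocker at (241,226). I'll work out each distance from the base and enlarge the area.

Run:
```python
from h import *
i=robot.camera_info('top')
for n,u,v,z in [('b1',317,174,.018),('b2',350,202,.018),('b3',442,170,.018),('red',400,204,.018),('yel',344,240,.018),('grn',387,233,.018),('dot',241,231,.085),('knob',274,230,.08),('boxc',261,203,.07)]:
    p=ray(i,u,v,z);print(n,p.round(3),np.hypot(p[0],p[1]).round(3))
im=cv2.imread('pics/top0.png')[150:260,220:460]
cv2.imwrite('pics/crop0.png',cv2.resize(im,None,fx=3.3,fy=3.3,interpolation=cv2.INTER_CUBIC))
```

```text
b1 [ 0.682 -0.036  0.018] 0.683
b2 [ 0.58  -0.15   0.018] 0.599
b3 [ 0.687 -0.478  0.018] 0.837
red [ 0.569 -0.324  0.018] 0.655
yel [ 0.447 -0.125  0.018] 0.465
grn [ 0.469 -0.275  0.018] 0.543
dot [0.48  0.219 0.085] 0.528
knob [0.482 0.11  0.08 ] 0.494
boxc [0.575 0.155 0.07 ] 0.596
```

View pics/crop0.png

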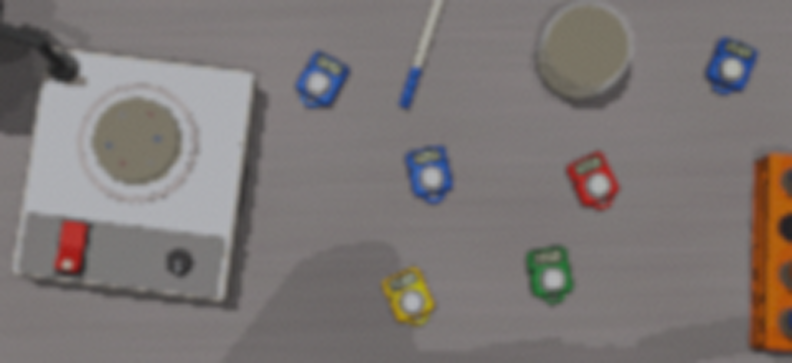

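Three blue candidates: (317,174) at 0.683 m, (350,202) at 0.599 m and (442,170) at 0.837 m. The middle one is nearest to the base, so it is the target, and the crop confirms it is blue with its white key at about (350.6,203.6). The rocker dot is at about (240.3,230.3). I'll move above the target now, shutting the hand.

Emit:
send_rows:
  motion:
    - [0.1,-0.05,0,0,255]
    - [0.25,-0.12,0,0,255]
    - [0.4,-0.18,0,0,255]
    - [0.55,-0.25,0,0,255]
    - [0.7,-0.32,0,0,255]
    - [0.85,-0.38,0,0,255]
    - [0.95,-0.43,0,0,255]
    - [1,-0.45,0,0,255]
    - [1,-0.45,0,0,255]
    - [1,-0.45,0,0,255]
  force: 20

```text
t: 1.35
tool_pos: [0.3675, -0.3744, 0.2387]
tcp_rot: [[0.927, 0.376, -0.0], [0.376, -0.927, -0.0], [-0.0, 0.0, -1.0]]
force: [-0.1, 0.2, 0.4]
gripper_width: 0.006
grip_force: 0.0
```

Emit:
send_rows:
  motion:
    - [0.1,-0.05,0,0,255]
    - [0.25,-0.12,0,0,255]
    - [0.4,-0.18,0,0,255]
    - [0.55,-0.25,0,0,255]
    - [0.7,-0.32,0,0,255]
    - [0.85,-0.38,0,0,255]
    - [0.95,-0.43,0,0,255]
    - [1,-0.45,0,0,255]
    - [1,-0.45,0,0,255]
    - [1,-0.45,0,0,255]

```text
t: 2.6
tool_pos: [0.5187, -0.2163, 0.2386]
tcp_rot: [[0.927, 0.375, -0.0], [0.375, -0.927, -0.0], [-0.0, -0.0, -1.0]]
force: [0.1, 0.7, -0.0]
gripper_width: 0.003
grip_force: 0.0
```

Run:
```python
from h import *
s=robot.sense();print(s['t'],s['tool_pos'],s['gripper_width'],s['force'])
i,_=save('wrist','w1.png')
t=robot.camera_info('top');k=ray(t,350.6,203.6,.025);print('key',k)
R=np.array(i['orientation']);c=R.T@(k-i['origin']);print(c[:2]/c[2]*i['fx']+[i['cx'],i['cy']])
a=ray(t,220+20/3.3,150+270/3.3,.07);b=ray(t,220+225/3.3,150+300/3.3,.07);print(a,b,'box -y dir',np.degrees(np.arctan2(*(b-a)[1::-1])))
```

```text
2.6 [ 0.51872164 -0.21627262  0.23861783] 0.0031840394767073477 [ 0.12147549  0.69659664 -0.03416346]
key [ 0.57291062 -0.15147816  0.025     ]
[287.96965269 118.49223262]
[0.47974969 0.27211078 0.07      ] [0.4454346  0.06360905 0.07      ] box -y dir -99.34592566213995
```

View pics/w1.png

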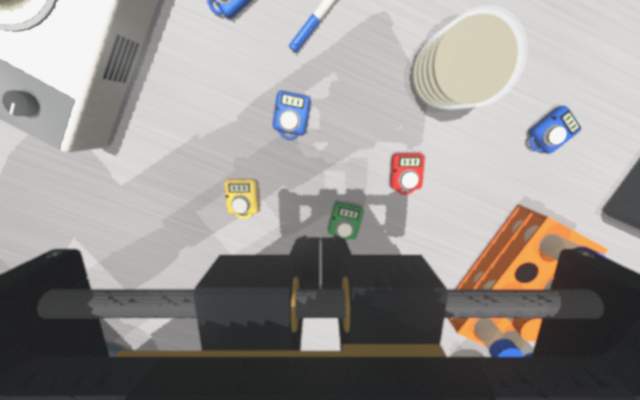

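The wrist view shows the target's key at (288.5,120), which agrees with the projected (288,118.5).

Run:
```python
from h import *
s=robot.sense();i=robot.camera_info('wrist');k=ray(i,288.5,120,.025);print(k,np.array(s['tcp_rot']).T@(k-s['tool_pos'])/.2)
```

```text
[ 0.57148717 -0.15271939  0.025     ] [ 0.36405132 -0.19558183  1.06821965]
```

Emit:
send_rows:
  motion:
    - [0.1,-0.05,0,0,255]
    - [0.25,-0.13,0.05,0,255]
    - [0.367,-0.195,0.2,0,255]
    - [0.367,-0.195,0.4,0,255]
    - [0.367,-0.195,0.6,0,255]
    - [0.367,-0.195,0.75,0,255]
    - [0.367,-0.195,0.85,0,255]
    - [0.367,-0.195,0.9,0,255]
    - [0.367,-0.195,0.9,0,255]
    - [0.367,-0.195,0.9,0,255]

```text
t: 3.9
tool_pos: [0.5735, -0.1522, 0.06]
tcp_rot: [[0.927, 0.376, 0.002], [0.376, -0.927, -0.001], [0.001, 0.002, -1.0]]
force: [-0.1, -0.1, -0.2]
gripper_width: 0.004
grip_force: 0.0
```

Run:
```python
from h import *
s=robot.sense();print(s['t'],s['tool_pos'],s['force'])
i,_=save('wrist','w2.png')
for z in(.025,):
    k=np.array([.5715,-.1527,z]);R=np.array(i['orientation']);c=R.T@(k-i['origin']);print(c[:2]/c[2]*i['fx']+[i['cx'],i['cy']])
```

```text
3.9 [ 0.57347283 -0.15221135  0.05998712] [-0.07365112 -0.08376833 -0.17565781]
[318.76567911 230.22014008]
```

View pics/w2.png

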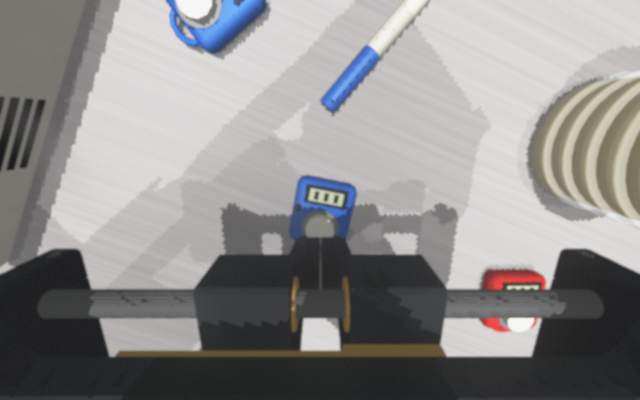

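The wrist view shows the blue key centred under the fingers at about (319,225). Now I'll press slowly.

Emit:
send_rows:
  motion:
    - [0,0,0.05,0,255]
    - [0,0,0.1,0,255]
    - [0,0,0.14,0,255]
    - [0,0,0.155,0,255]
    - [0,0,0.165,0,255]
    - [0,0,0.172,0,255]
    - [0,0,0.178,0,255]
    - [0,0,0.183,0,255]
    - [0,0,0.183,0,255]
    - [0,0,0.183,0,255]

```text
t: 5.2
tool_pos: [0.5725, -0.1517, 0.0224]
tcp_rot: [[0.926, 0.376, -0.0], [0.376, -0.926, 0.0], [-0.0, -0.0, -1.0]]
force: [-2.7, 1.9, 4.4]
gripper_width: 0.008
grip_force: 2.6
```

Emit:
send_rows:
  motion:
    - [0,0,0.004,0,255]
    - [0,0,0.008,0,255]
    - [0,0,0.01,0,255]
    - [0,0,0.011,0,255]
    - [0,0,0.011,0,255]
    - [0,0,0.011,0,255]
    - [0,0,0.011,0,255]
    - [0,0,0.011,0,255]
    - [0,0,0.011,0,255]
    - [0,0,0.011,0,255]

```text
t: 6.45
tool_pos: [0.5726, -0.1517, 0.0206]
tcp_rot: [[0.926, 0.376, -0.0], [0.376, -0.926, -0.0], [-0.0, 0.0, -1.0]]
force: [-4.4, 1.1, 7.9]
gripper_width: 0.001
grip_force: 3.9
```

The press reads 7.9 N at about 4.5 mm of travel, so it counted. Releasing.

Emit:
send_rows:
  motion:
    - [0,0,-0.015,0,255]
    - [0,0,-0.04,0,255]
    - [0,0,-0.08,0,255]
    - [0,0,-0.15,0,255]
    - [0,0,-0.3,0,255]
    - [0,0,-0.45,0,255]
    - [0,0,-0.6,0,255]
    - [0,0,-0.7,0,255]
    - [0,0,-0.75,0,255]
    - [0,0,-0.75,0,255]

```text
t: 7.7
tool_pos: [0.573, -0.1519, 0.1708]
tcp_rot: [[0.927, 0.376, 0.002], [0.376, -0.927, -0.001], [0.001, 0.001, -1.0]]
force: [0.2, 0.1, -0.9]
gripper_width: 0.003
grip_force: 0.0
```

Run:
```python
from h import *
s=robot.sense();print(s['t'],s['tool_pos'],s['force'])
t=robot.camera_info('top');d=ray(t,240.3,230.3,.089);print('dot',d)
print(np.array(s['tcp_rot']).T@(d-s['tool_pos'])/.2)
i,_=save('side','s1.png')
im=cv2.imread('pics/s1.png');
p=np.array([.5725,-.1517,.025]);R=np.array(i['orientation'])
for q in(p,d):
    c=R.T@(q-i['origin']);print(c[:2]/c[2]*i['fx']+[i['cx'],i['cy']])
cv2.imwrite('pics/s1c.png',cv2.resize(im[100:350,150:500],None,fx=2.2,fy=2.2,interpolation=cv2.INTER_CUBIC))
```

```text
7.7 [ 0.57297821 -0.1518861   0.1707772 ] [ 0.18730021  0.07289742 -0.89813233]
dot [0.48255953 0.22061454 0.089     ]
[ 0.28148451 -1.8962331   0.40689169]
[317.35699545 185.68463082]
[328.55597105 261.17037131]
```

View pics/s1c.png

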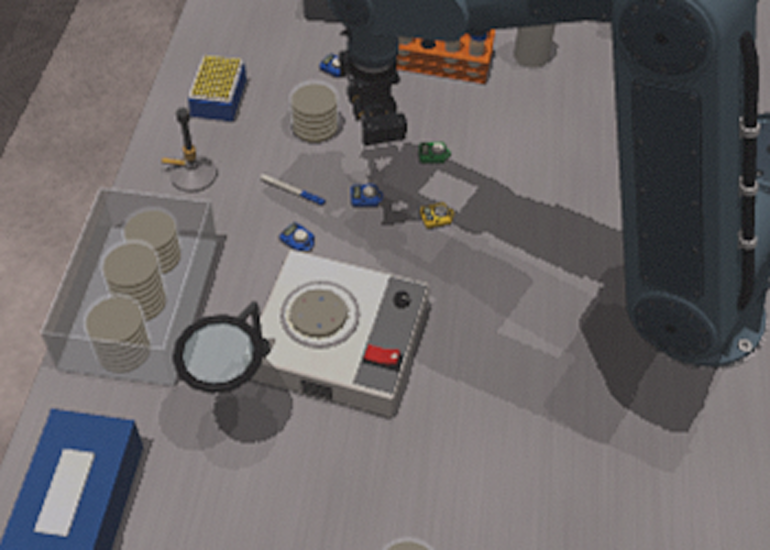

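The side view shows the counters in place. The rocker dot is at about (328.6,262.3) against a projected (328.6,261.2), so the top-camera fix holds. Moving over it and squaring up to the box.

Emit:
send_rows:
  motion:
    - [0.015,-0.1,0,0,255]
    - [0.035,-0.25,0,0,255]
    - [0.06,-0.4,0,0,255]
    - [0.08,-0.55,0,0,255]
    - [0.1,-0.7,0,0,255]
    - [0.12,-0.82,0,0,255]
    - [0.14,-0.92,0,0,255]
    - [0.14,-0.95,0,0,255]
    - [0.14,-0.95,0,0,255]
    - [0.14,-0.95,0,0,255]

```text
t: 9.0
tool_pos: [0.5272, 0.0343, 0.1699]
tcp_rot: [[0.927, 0.376, 0.0], [0.376, -0.927, -0.0], [-0.0, 0.0, -1.0]]
force: [0.6, -0.6, -0.3]
gripper_width: 0.006
grip_force: 0.0
```

Emit:
send_rows:
  motion:
    - [0.015,-0.1,0,0.05,255]
    - [0.035,-0.25,0,0.12,255]
    - [0.06,-0.4,0,0.2,255]
    - [0.08,-0.55,0,0.28,255]
    - [0.1,-0.7,0,0.36,255]
    - [0.12,-0.82,0,0.44,255]
    - [0.14,-0.92,0,0.52,255]
    - [0.14,-0.95,0,0.52,255]
    - [0.14,-0.95,0,0.52,255]
    - [0.14,-0.95,0,0.52,255]

```text
t: 10.25
tool_pos: [0.4818, 0.2206, 0.1699]
tcp_rot: [[0.987, -0.158, 0.0], [-0.158, -0.987, -0.0], [0.0, 0.0, -1.0]]
force: [0.3, 0.0, -0.3]
gripper_width: 0.003
grip_force: 0.0
```

Run:
```python
from h import *
s=robot.sense();print(s['t'],s['tool_pos'],s['tcp_rot'],s['force'])
i,_=save('wrist','w3.png')
k=np.array([.4826,.2206,.089]);R=np.array(i['orientation']);c=R.T@(k-i['origin']);print(c[:2]/c[2]*i['fx']+[i['cx'],i['cy']])
print(np.array(s['tcp_rot']).T@(k-s['tool_pos'])/.2)
```

```text
10.25 [0.48179254 0.22061677 0.16990571] [[ 9.87412815e-01 -1.58164252e-01  3.95444204e-05]
 [-1.58164239e-01 -9.87412794e-01 -2.19214726e-04]
 [ 7.37185996e-05  2.10200916e-04 -9.99999975e-01]] [ 0.30907162  0.00112858 -0.29463172]
[319.005086   207.21731108]
[ 0.0039699 -0.0006408  0.4045287]
```

View pics/w3.png

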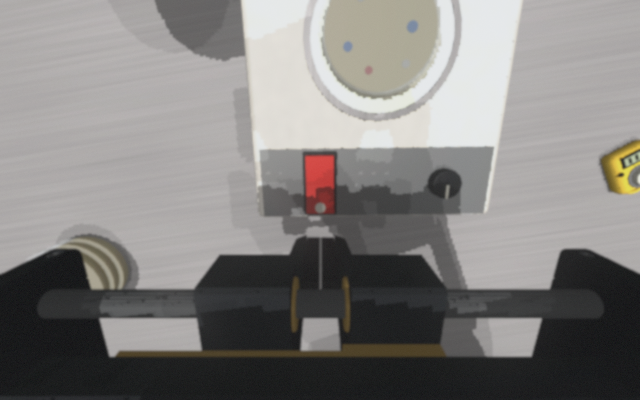

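The wrist view shows the dot at (320,208), predicted (319,207), with the box square to the tool. Pressing straight down.

Emit:
send_rows:
  motion:
    - [0,0,0.1,0,255]
    - [0,0,0.2,0,255]
    - [0,0,0.3,0,255]
    - [0,0,0.36,0,255]
    - [0,0,0.39,0,255]
    - [0,0,0.405,0,255]
    - [0,0,0.415,0,255]
    - [0,0,0.425,0,255]
    - [0,0,0.432,0,255]
    - [0,0,0.432,0,255]

```text
t: 11.55
tool_pos: [0.4817, 0.2216, 0.0836]
tcp_rot: [[0.987, -0.158, 0.001], [-0.158, -0.987, 0.0], [0.001, -0.0, -1.0]]
force: [-1.3, 0.4, 0.6]
gripper_width: 0.003
grip_force: 0.4
```

Emit:
send_rows:
  motion:
    - [0,0,0.003,0,255]
    - [0,0,0.006,0,255]
    - [0,0,0.009,0,255]
    - [0,0,0.011,0,255]
    - [0,0,0.011,0,255]
    - [0,0,0.011,0,255]
    - [0,0,0.011,0,255]
    - [0,0,0.011,0,255]
    - [0,0,0.011,0,255]
    - [0,0,0.011,0,255]

```text
t: 12.8
tool_pos: [0.4815, 0.2215, 0.0822]
tcp_rot: [[0.987, -0.158, 0.0], [-0.158, -0.987, -0.0], [0.0, -0.0, -1.0]]
force: [-4.3, -0.2, 9.9]
gripper_width: 0.002
grip_force: 5.0
```

It reads 9.9 N at z = 0.082, which is the hard stop. Withdrawing.

Emit:
send_rows:
  motion:
    - [0,0,-0.02,0,255]
    - [0,0,-0.06,0,255]
    - [0,0,-0.15,0,255]
    - [0,0,-0.3,0,255]
    - [0,0,-0.45,0,255]
    - [0,0,-0.55,0,255]
    - [0,0,-0.6,0,255]
    - [0,0,-0.6,0,255]
    - [0,0,-0.6,0,255]
    - [0,0,-0.6,0,255]

```text
t: 14.05
tool_pos: [0.4809, 0.2213, 0.2003]
tcp_rot: [[0.987, -0.158, -0.002], [-0.158, -0.987, -0.0], [-0.002, 0.001, -1.0]]
force: [0.4, 1.0, 0.1]
gripper_width: 0.005
grip_force: 0.0
```

Run:
```python
from h import *
s=robot.sense();print(s['t'],s['tool_pos'],s['force'])
save('wrist','w4.png')
```

```text
14.05 [0.48089001 0.22128302 0.20028569] [0.36882201 1.02664231 0.13919317]
```

View pics/w4.png

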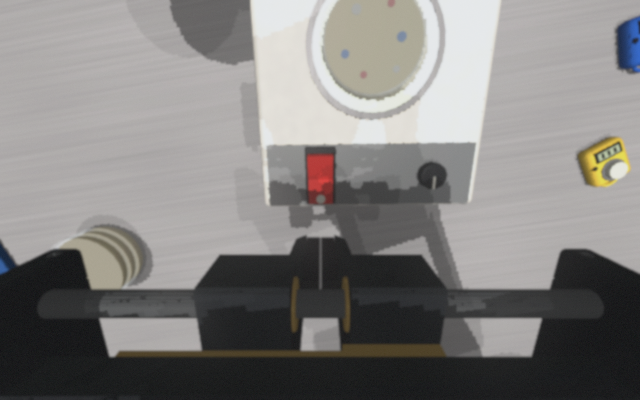

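The wrist view shows the stage dimmer, the far wing of the rocker raised at (320,152), and the dot end down at (320,199). Handing in.

```bash
python3 -c "
from bench import robot
print(robot.hand_in())"
```

```text
the job is handed in; nothing more can be done
None
```

I pressed the blue counter's key (7.9 N, about 4.5 mm down) and let it back up. I then pushed the rocker to its off stop (9.9 N), drew the hand clear and handed the job in at about 14 s; no verdict came back.

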